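# Hang and lock the shelf arm on the slotted upright

## Robot

A 7-joint arm with a two-finger parallel gripper is mounted at the origin on the work surface. World frame = base frame: x ahead of the robot, y to its left, z up, the work surface at z = 0. Lengths are in m, angles in rad, forces in N, time in s.
With the tool pointing down it reaches from about 0.35 to 0.9 m from the base axis. Payload 8.1 kg.
Tool frame: the origin (TCP) lies at the very end of the fingers, on their centre line; the grasp point (between the pads) lies 19 mm behind it; z points along the fingers, y is the direction in which the jaws open and shut (so a half turn about z gives the same grasp; the last joint's range is limited). The gripper opens to 85 mm and grips with 20 to 120 N. Pads are 22 mm wide; open, the fingers measure 114 mm over their backs; the gripper's body (76 mm by 85 mm) begins 54 mm behind the grasp point. The pads swing forward as they close: fully open they stand 13 mm farther back than shut.
Start: joints at [-1.346, 0.434, 0.025, 1.573, -0.012, 1.134, -0.075], TCP at [0.201, 0.592, 0.231] pointing down, gripper open.
Joint ranges: [-2.62, 2.62], [-0.44, 2.09], [-1.27, 1.32], [0.08, 2.57], [-1.32, 4.46], [0.12, 2], [-2.74, 2.74]. Speed limits (rad/s): [2.22, 2.22, 3.01, 3.01, 3.14, 3.14, 3.14].

## Interface

Orientations are given as a unit quaternion [x, y, z, w].
In Python, from station import r gives the robot as it stands.
- The arm moves only by the tool move_arm, never from a script. Its argument "deltas" is a list that holds one entry, the list of rows, each a list of 6 numbers: the shift along the tool's x, y, z in m, then the turn, a rotation vector about the tool's x, y, z in degrees. In form: [[[tx, ty, tz, ax, ay, az], ...]]. A call has 1 to 12 rows; each row is the pose to reach, as a shift and turn from the pose measured when the call began, along the tool's axes at that moment; what a row does not reach only later rows make up. A row lasts 1/8 s, in which the tool goes at most 62.5 mm and 10.7 degrees, less where a joint would pass 70% of its speed; a pose out of reach is approached as far as the arm can. A call with a gripper value outside its range is refused whole. "grip" is the closure in counts, from 0 (fully open) to 255 (shut), set as the call begins (left out, the last holds). The fingers move at their own pace and stop on an object; "force" is the grip in N (left out, the last holds). Time passes only in rows, so rows that repeat a pose let the fingers close. It gives the time, the measured TCP pose, the force and the opening at its end, in the units of the state.
- r.read_state(): the state, without advancing time (a new reading comes with each control period).
- r.read_camera(name): name is "scene" or "top" or "wrist"; returns (picture, depth): 480x640x3 uint8, red, green, blue; 480x640 float32, m along the optical axis (not along the pixel's ray), 0 where there is no reading.
- r.camera_model(name): a dict with "fx", "fy", "cx", "cy" (pixels), "R" (3x3) and "t" (3): a world point X has camera coordinates R X + t; the wrist camera has in their place "tool_from_camera" (4x4, takes a point from camera to tool coordinates, whose origin is the TCP and whose axes are the flange's). Camera axes: x right, y down, z forward; pixel columns grow to the right and rows downward; lengths in m; the calibration is good to about 2 mm. A picture is of the moment at which its call begins: read the wrist's pose just before it. camera_model takes no time and is no camera call.
- r.job_done(): hands the job in, once; it reports no verdict.
The state is a dict: "time": time; "joint_positions": joint angles; "joint_velocities": joint speeds; "tau": joint torques, N m; "ee_pos": TCP position; "ee_rot": TCP orientation; "force": force on the tool from outside, world axes, zero at the start; "ft_torque": the same for the moment, N m; "opening": opening from 0.0 (shut) to 1.0 (fully open).
Only numpy, scipy, OpenCV 4.12 (cv2) and the standard library are available. Lean on these libraries where they do the work, as an engineer would, in place of code of your own. Each camera call takes 0.05 s, during which the arm holds its last target. There are 200 camera calls.

## Task

Slide the wide white jar that stands in front of the slotted upright out to the left or right, about 100 mm or more sideways from the upright's centre line, and leave it standing. Then hook both claws of the long bracket (not the short one) into the upper pair of slots, let go so that it hangs on the spring catch, and press it down until it snaps fully home; take the hand away. Leave the other things on the bench where they are.

Things in the scene. Friction and masses are not known exactly. Their poses are not given: they have to be found in the camera images.
- bracket_grip (a point): Long bracket (loose, bare aluminium, 0.25 kg), standing on the bench. Point: middle of its rib, 36 mm above its underside. x to the claw end, z up. Flat arm 50 wide, 6 thick, from x = -45 (12 mm lip) to +85 mm. On its middle line the rib: 12 mm thick, x -35 to +79, 6 to 56 mm above the underside; grip it across y from above. Centre of mass 20 to 40 mm towards the claws.
- bracket_tab (a point): Long bracket, axes as bracket_grip: centre of the top of the flat press tab, 26 mm (x) by 40 mm, 123 mm above the underside, 13 mm in front of the rear face. It tops the back plate (60 mm wide, 123 high, 6 thick), whose rear face lies at x = +85 mm from bracket_grip. Press here; pressed farther from the upright the bracket can jam.
- bracket_claws (a point): Long bracket, axes as bracket_grip (87 mm in x, 29 mm up from it): midway between the claws, at their necks' underside, 2 mm behind the rear face. Claws at y = -18 and +18 mm, 8 mm wide: a neck 10 mm high running 14 mm back from the rear face, then a tooth (6 to 14 mm behind that face) hanging 26 mm below the neck's underside; its toe reaches 20 mm behind.
- sill (a point): Slotted upright: centre of the lower edge of the upper slots, on the front face, 125 mm above the bench. x points into the slots, away from the robot, square to the face; z up. Slots centred at y = -18 and +18 mm, 14 mm wide, 46 mm high from this edge up, in a 4 mm plate. Bracket home: bracket_claws at 2 mm (within 3) in x and 0 in y and z from here, same axes.
- upright: The slotted steel upright: fixed, 70 mm wide, 181 mm high with an open top, on a 120 mm wide foot behind the face. Origin on the bench below the middle of the front face; x into the slots, z up. A like pair of slots 80 mm below the upper pair is not used. Claws enter with bracket_claws 29 to 35 mm above sill, straight along x until the bracket's rear face meets the front face.
- catch (a joint): Sprung roller behind the upper slots: 0 m out, grows to about 0.005 as the toes push it back. Once in, the claws are lowered about 14 mm until the toes rest on it (bracket_claws 16 to 19 mm above sill); let go there and the bracket hangs, drooping up to 3 degrees. A push of 8 to 20 N down on the tab drives the toes past; the roller snaps back over them and the necks rest on the slots' edges.
- jar_mid (a point): Centre (half-way up) of the wide white jar, 84 mm diameter, 90 mm high, about 0.35 kg, loose, standing on the bench 75 to 100 mm in front of the upright. Too wide to grip: push it low down.
- short_mid (a point): Middle of the short bracket: like the long one, but its arm is only 75 mm long (overall 95 mm, 60 mm wide, 123 mm high). Axes as the long one. Leave it where it is.
- flask: Glass beaker 60 mm diameter, 80 mm high, standing beside and behind the upright; origin at the centre of its foot. Leave.
- amber: Amber bottle 56 mm diameter, 120 mm high; origin at the centre of its foot. Leave.
- reagent: White reagent bottle 80 mm diameter, 190 mm high; origin at the centre of its foot. Leave.
- rack: Tube rack 60 x 160 mm, 82 mm high with its tubes, near the robot's base; origin at the centre of its foot. Leave.

How it is judged:
On the way, in this order (a step that is already met when the one before it is completed fails the run):
1. the jar stands clear, its centre at least 90 mm to the left or right of the upright's centre line ((y of jar_mid in the frame of sill above 0.09 m or y of jar_mid in the frame of sill below -0.09 m) and angle between jar_mid's own z axis and vertical below 0.1 rad and height (world z) of jar_mid below 0.055 m), for 0.2 s.
2. both claws of the long bracket are in the upper slots and it hangs on the catch, let go, not yet pressed home (z of bracket_claws in the frame of sill between 0.009 and 0.025 m and contact force between the fingers and bracket below 0.1 N and x of bracket_claws in the frame of sill between -0.005 and 0.006 m and y of bracket_claws in the frame of sill between -0.006 and 0.006 m and angle between bracket_claws's own z axis and vertical below 0.12 rad), for 0.3 s.
At the end, for the whole second after the job is handed in: The long bracket is locked home in the upper slots (claw necks within 4 mm of the slots' lower edge, within 6 mm sideways and in depth, less than 7 degrees off level), released and at rest; the jar stands upright on the bench at least 90 mm to the side of the upright's centre line (all of step 1 and z of bracket_claws in the frame of sill between -0.006 and 0.004 m and contact force between the fingers and bracket below 0.1 N and linear speed of each of bracket, jar below 0.02 m/s and x of bracket_claws in the frame of sill between -0.005 and 0.006 m and y of bracket_claws in the frame of sill between -0.006 and 0.006 m and angle between bracket_claws's own z axis and vertical below 0.12 rad); the robot touches nothing.
It fails at once if another thing on the bench is shifted by more than 30 mm or knocked over (distance of any of short_mid, reagent, flask, amber, rack from where it was at the start of the episode above 0.03 m or angle between any of short_mid, reagent, flask, amber, rack's own z axis and vertical above 0.4 rad).
It fails at once if the jar is tipped (angle between jar_mid's own z axis and vertical above 0.4 rad).
It also fails if it takes over 64 s, if anything falls off the work surface, if the arm or the gripper's body presses on something with over 40 N, if the wrist force passes 120 N, or if a joint passes its speed limit or range.

## Working session

There is one attempt and no reset: what is moved stays moved. The work goes in short steps, Python scripts to look and compute and a tool call to move; the robot and the scene stay as the last step left them, time stands still between calls to the robot, and variables do not carry over. Pictures are saved under pics/ and viewed, about 8 in all and at most 12, crops included, and the job is handed in when it is done.

Besides the shell and the picture viewer there is one more tool, called after "Call:" by a JSON object that holds its "op" and its "data". move_arm: Moves the arm, as the interface text tells. Its arguments: {"type":"object","properties":{"deltas":{"type":"array"},"grip":{"type":"number"},"force":{"type":"number"}},"required":["deltas"]}

```bash
mkdir -p pics; ls; python3 - <<'E'
from station import r
import cv2,numpy as np
s=r.read_state(); print({k:np.round(v,3).tolist() for k,v in s.items()})
for n in ("scene","top"):
    p,d=r.read_camera(n); cv2.imwrite(f"pics/{n}0.png",p[...,::-1]); np.savez(f"pics/{n}0.npz",p=p,d=d)
    m=r.camera_model(n); print(n,m["fx"],m["fy"],m["cx"],m["cy"],np.round(m["R"],3).tolist(),np.round(m["t"],3).tolist())
print(r.camera_model("wrist"))
E
```

```text
pics
{'time': 0.0, 'joint_positions': [-1.346, 0.435, 0.025, 1.574, -0.012, 1.134, -0.075], 'joint_velocities': [0.002, 0.0, 0.001, 0.003, -0.001, 0.001, 0.0], 'tau': [0.001, -67.048, 1.026, -31.621, 0.016, 0.012, 0.0], 'ee_pos': [0.201, 0.591, 0.231], 'ee_rot': [0.163, 0.987, -0.001, -0.0], 'force': [0.43, -0.344, -0.431], 'ft_torque': [-0.029, -0.045, -0.037], 'opening': 1.0}
scene 596.8825443616856 596.8825443616856 325.4428663528344 236.3265428074911 [[0.284, 0.959, 0.011], [0.62, -0.176, -0.765], [-0.731, 0.224, -0.644]] [-0.177, -0.26, 1.648]
top 488.9544322886718 488.9544322886718 318.20201797810995 235.01331198694322 [[0.027, -1.0, 0.004], [-0.98, -0.028, -0.195], [0.195, 0.002, -0.981]] [-0.007, 0.544, 0.855]
{'fx': 370.8279852194908, 'fy': 370.8279852194908, 'cx': 314.2825503814475, 'cy': 239.92246172057116, 'tool_from_camera': array([[-1.05230925e-03, -9.47525817e-01, -3.19677523e-01,
         8.30447063e-02],
       [ 9.99999210e-01, -7.77231237e-04, -9.88063683e-04,
         2.31608440e-04],
       [ 6.87752492e-04, -3.19678310e-01,  9.47525886e-01,
        -1.42374630e-01],
       [ 0.00000000e+00,  0.00000000e+00,  0.00000000e+00,
         1.00000000e+00]])}
```

View pics/scene0.png

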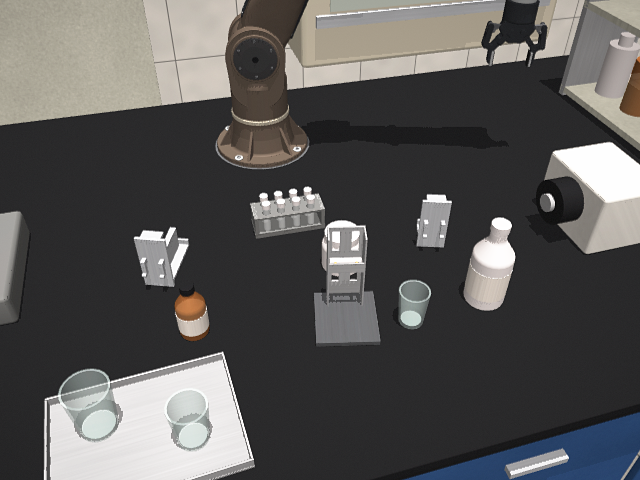

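View pics/top0.png

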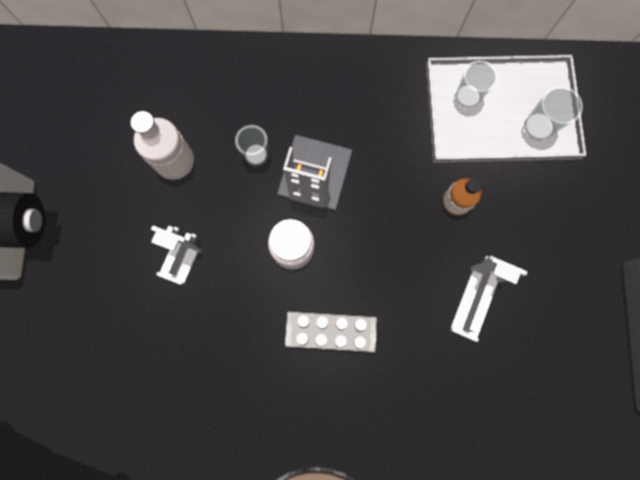

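The scene view looks from behind the upright (345,265): the long bracket is at (160,260), the short one at (433,220), the jar behind the upright at (342,240). In the top view (up = +x, left = +y) the upright's top is at (308,165), the jar at (291,243), the long bracket at (485,300) with its tab at (508,271), and the short bracket at (175,255).

```bash
cat > h.py <<'E'
import numpy as np,cv2
from scipy.spatial.transform import Rotation as Ro
def cloud(p,d,R,t,m):
    v,u=np.mgrid[:480,:640]
    c=np.stack([(u-m["cx"])/m["fx"]*d,(v-m["cy"])/m["fy"]*d,d],-1)
    X=(c-t)@R     # R^T (c-t)
    X[d<=0]=np.nan
    return X
def wristRT(m,pos,quat):
    T=np.eye(4);T[:3,:3]=Ro.from_quat(quat).as_matrix();T[:3,3]=pos
    T=np.linalg.inv(T@m["tool_from_camera"]); return T[:3,:3],T[:3,3]
def proj(X,R,t,m):
    c=np.atleast_2d(X)@R.T+t; return np.c_[c[:,0]/c[:,2]*m["fx"]+m["cx"],c[:,1]/c[:,2]*m["fy"]+m["cy"]]
def rect(P):
    return cv2.minAreaRect((P[:,:2]*1000).astype(np.float32))
E
python3 - <<'E'
from station import r
from h import *
m=r.camera_model("top");z=np.load("pics/top0.npz");X=cloud(z["p"],z["d"],m["R"],m["t"],m)
v,u=np.mgrid[:480,:640]
def box(a,b,c,e,z0,z1): 
    k=(u>=a)&(u<=b)&(v>=c)&(v<=e)&(X[...,2]>z0)&(X[...,2]<z1); return X[k]
def show(n,P): print(n,len(P),"mean",np.round(P.mean(0),4),"rect",[np.round(q,1) for q in rect(P)])
print("bench",np.nanmedian(X[380:430,380:500,2]))
show("jar top",box(262,320,215,272,.082,.1))
show("rack",box(280,380,305,355,.03,.1))
for a,b in ((.15,.2),(.005,.02)): show("upright %g"%a,box(275,355,130,215,a,b))
for a,b in ((.11,.14),(.045,.07),(.003,.01)): show("long %g"%a,box(445,530,250,345,a,b)); show("short %g"%a,box(145,205,222,288,a,b))
show("amber",box(440,485,172,220,.02,.14)); show("reag",box(130,200,105,185,.03,.2));show("flask",box(230,272,120,170,.03,.1))
E
```

```text
bench 4.5552255764549615e-05
jar top 1289 mean [0.5265 0.0583 0.0898] rect [array([527. ,  58.4]), array([72. , 70.9]), np.float64(46.7)]
rack 3044 mean [ 0.3683 -0.019   0.0611] rect [array([368.5, -19. ]), array([160.2,  60. ]), np.float64(88.0)]
upright 0.15 422 mean [0.6271 0.0338 0.1729] rect [array([637.6,  29.6]), array([70.3, 41.5]), np.float64(76.0)]
upright 0.005 2307 mean [0.6897 0.009  0.0118] rect [array([679.2,  10.3]), array([137.5, 131.6]), np.float64(76.3)]
long 0.11 464 mean [ 0.4773 -0.3123  0.1224] rect [array([ 476.3, -312.6]), array([59.9, 27.6]), np.float64(67.3)]
short 0.11 419 mean [0.5163 0.2677 0.1225] rect [array([515.7, 268.8]), array([60.8, 26.1]), np.float64(70.5)]
long 0.045 600 mean [ 0.436  -0.2928  0.0549] rect [array([ 443.5, -295.6]), array([ 33.3, 141.4]), np.float64(79.3)]
short 0.045 327 mean [0.5021 0.2699 0.0548] rect [array([506.4, 261.5]), array([47. , 87.5]), np.float64(81.2)]
long 0.003 1060 mean [ 0.43   -0.2926  0.0056] rect [array([ 442.9, -320.5]), array([181.3, 171.6]), np.float64(1.5)]
short 0.003 464 mean [0.489  0.2701 0.0057] rect [array([507.5, 286.5]), array([130.1, 115.4]), np.float64(1.9)]
amber 1017 mean [ 0.6199 -0.2549  0.0803] rect [array([ 625. , -260.7]), array([56.1, 49. ]), np.float64(51.2)]
reag 2520 mean [0.6852 0.2918 0.1239] rect [array([693.5, 299.5]), array([70.3, 80.4]), np.float64(39.7)]
flask 719 mean [0.7189 0.1401 0.0617] rect [array([716.2, 138.8]), array([59.2, 58.1]), np.float64(6.1)]
```

```bash
python3 - <<'E'
from station import r
from h import *
m=r.camera_model("top");z=np.load("pics/top0.npz");X=cloud(z["p"],z["d"],m["R"],m["t"],m)
v,u=np.mgrid[:480,:640]
k=(u>275)&(u<355)&(v>130)&(v<215)
a=np.radians(-14); ex=np.array([np.cos(a),np.sin(a)]);ey=np.array([-ex[1],ex[0]])
c=np.array([.6175,.0346]); P=X[k]; Q=P[:,:2]-c; q=np.c_[Q@ex,Q@ey,P[:,2]]
# front face points
f=q[(abs(q[:,0])<.012)&(q[:,2]>.03)&(q[:,2]<.178)]
for it in range(3):
    A=np.c_[f[:,1:2],np.ones(len(f))]; s=np.linalg.lstsq(A,f[:,0],rcond=None)[0]; res=f[:,0]-A@s; f=f[abs(res)<.003]
print("face",len(f),s,res.std(),"tilt deg",np.degrees(np.arctan(s[0])))
for z0 in np.arange(.04,.18,.02):
    g=f[(f[:,2]>z0)&(f[:,2]<z0+.02)]
    if len(g): print(round(z0,2),len(g),g[:,0].mean().round(4),g[:,1].min().round(4),g[:,1].max().round(4))
g=q[q[:,2]>.176]; print("top",len(g),g.min(0),g.max(0))
g=q[(q[:,2]>.003)&(q[:,2]<.03)&(q[:,1]>-.07)&(q[:,1]<.07)];print("foot",np.percentile(g,[2,98],axis=0).round(4))
kk=(u>280)&(u<335)&(v>140)&(v<212); im=cv2.resize(z["p"][130:215,270:360],None,fx=7,fy=7,interpolation=cv2.INTER_CUBIC); cv2.imwrite("pics/up.png",im[...,::-1])
E
```

```text
face 751 [-0.00477641  0.00121582] 0.0007275847737609685 tilt deg -0.27366619843946965
0.04 96 0.0014 -0.0353 0.0346
0.06 70 0.0011 -0.0352 0.0337
0.08 92 0.0011 -0.0352 0.0349
0.1 127 0.001 -0.0351 0.0348
0.12 117 0.0015 -0.035 0.0341
0.14 91 0.0013 -0.0352 0.0346
0.16 111 0.0012 -0.035 0.035
top 221 [-2.91902535e-05 -3.51077133e-02  1.76004700e-01] [0.04144806 0.03513823 0.1850499 ]
foot [[ 0.0005 -0.059   0.0037]
 [ 0.129   0.0573  0.0198]]
```

View pics/up.png

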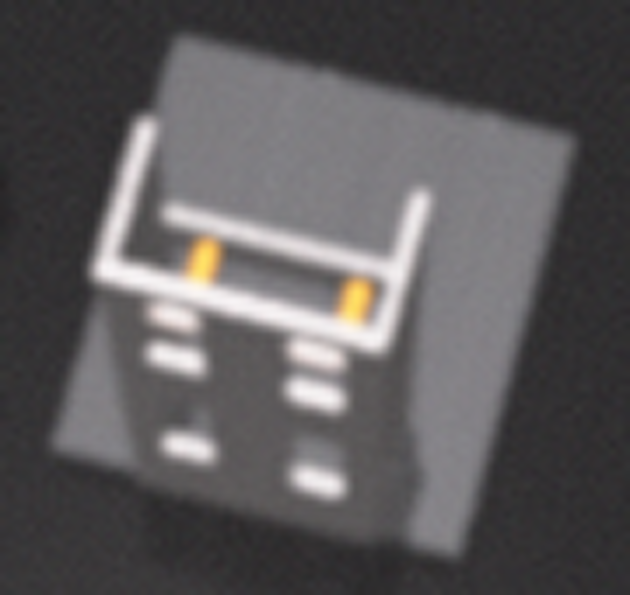

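```bash
cat > go.py <<'E'
# usage: go.py x y z tool_y_yaw_deg ... -> rows from the present pose
import sys
from station import r
from h import *
s=r.read_state(); p=np.array(s["ee_pos"]); R0=Ro.from_quat(s["ee_rot"])
print("now",p.round(4),"tool y yaw",np.degrees(np.arctan2(*R0.as_matrix()[[1,0],1])).round(2),"tool z",R0.as_matrix()[:,2].round(3),"F",np.round(s["force"],1),"op",round(float(s["opening"]),3),"t",s["time"])
for x,y,z,w in np.array(sys.argv[1:],float).reshape(-1,4):
    c,q=np.cos(np.radians(w)),np.sin(np.radians(w)); T=Ro.from_matrix(np.array([[-q,c,0],[c,q,0],[0,0,-1.]]))
    print(np.r_[R0.inv().apply(np.array([x,y,z])-p),(R0.inv()*T).as_rotvec(degrees=True)].round(4).tolist())
E
python3 go.py .548 .141 .231 -14.2
```

```text
now [0.2012 0.5913 0.2306] tool y yaw 71.22 tool z [-0.    -0.001 -1.   ] F [ 0.6 -0.5  0.1] op 1.002 t 0.1
[-0.4734, -0.3146, 0.0001, -0.0572, 0.0658, 85.4154]
```

Call:
{"op": "move_arm", "data": {"deltas": [[[-0.12,-0.08,0,0,0,20],[-0.24,-0.16,0,0,0,40],[-0.36,-0.24,0,0,0,60],[-0.473,-0.315,0,0,0,85.4],[-0.473,-0.315,0,0,0,85.4],[-0.473,-0.315,0,0,0,85.4],[-0.473,-0.315,0,0,0,85.4],[-0.473,-0.315,0,0,0,85.4],[-0.473,-0.315,0,0,0,85.4],[-0.473,-0.315,0,0,0,85.4],[-0.473,-0.315,0,0,0,85.4],[-0.473,-0.315,0,0,0,85.4]]], "grip": 75, "force": 40}}

```text
time: 1.6
ee_pos: [0.5465, 0.1426, 0.2308]
ee_rot: [0.788, 0.615, -0.001, -0.0]
force: [-0.1, -0.3, -0.4]
opening: 0.702
```

```bash
python3 go.py .548 .141 .03 -14.2 .52 .031 .03 -14.2
```

```text
now [0.5465 0.1426 0.2308] tool y yaw -14.03 tool z [-0.001 -0.001 -1.   ] F [-0.1 -0.3 -0.4] op 0.702 t 1.6
[-0.001, 0.0021, 0.2008, -0.0648, 0.0601, 0.1661]
[-0.1145, 0.0016, 0.2009, -0.0648, 0.0601, 0.1661]
```

Call:
{"op": "move_arm", "data": {"deltas": [[[0,0,0.06,0,0,0],[0,0,0.12,0,0,0],[0,0,0.17,0,0,0],[0,0,0.2,0,0,0],[0,0,0.2,0,0,0],[-0.01,0.001,0.2,0,0,0],[-0.02,0.001,0.2,0,0,0],[-0.03,0.001,0.2,0,0,0],[-0.038,0.001,0.2,0,0,0],[-0.046,0.001,0.2,0,0,0],[-0.054,0.001,0.2,0,0,0],[-0.062,0.001,0.2,0,0,0]]]}}

```text
time: 3.1
ee_pos: [0.5324, 0.082, 0.031]
ee_rot: [0.788, 0.616, -0.0, -0.0]
force: [0.0, 2.9, 2.0]
opening: 0.706
```

Call:
{"op": "move_arm", "data": {"deltas": [[[-0.008,0,0,0,0,0],[-0.018,0,0,0,0,0],[-0.028,0,0,0,0,0],[-0.038,0,0,0,0,0],[-0.048,0,0,0,0,0],[-0.058,0,0,0,0,0],[-0.068,0,0,0,0,0],[-0.078,0,0,0,0,0],[-0.086,0,0,0,0,0],[-0.094,0,0,0,0,0],[-0.1,0,0,0,0,0],[-0.104,0,0,0,0,0]]]}}

```text
time: 4.6
ee_pos: [0.507, -0.0192, 0.031]
ee_rot: [0.788, 0.616, -0.0, -0.0]
force: [0.5, 2.0, 1.1]
opening: 0.705
```

```bash
cat > jar.py <<'E'
from station import r
from h import *
import sys
m=r.camera_model("top");p,d=r.read_camera("top");X=cloud(p,d,m["R"],m["t"],m)
cv2.imwrite(f"pics/top_{sys.argv[1]}.png",p[...,::-1])
k=(X[...,2]>.084)&(X[...,2]<.095)&(p.min(-1)>150)&(X[...,0]>.42)&(X[...,0]<.6)&(X[...,1]>-.16)&(X[...,1]<.12)
n,l,st,ce=cv2.connectedComponentsWithStats(k.astype(np.uint8))
i=1+np.argmax(st[1:,4]);P=X[l==i];b=rect(P);c=np.array(b[0])/1000-[.6187,.0343]
ex=np.array([.9694,-.2453]);ey=np.array([.2453,.9694]);print("jar",st[i,4],b,"frame",c@ex,c@ey)
E
python3 jar.py j1; python3 go.py
```

```text
now [ 0.5069 -0.0197  0.031 ] tool y yaw -14.04 tool z [-0.001 -0.001 -1.   ] F [0.3 1.1 0.8] op 0.706 t 4.65Traceback (most recent call last):
  File "jar.py", line 8, in <module>
    i=1+np.argmax(st[1:,4]);P=X[l==i];b=rect(P);c=np.array(b[0])/1000-[.6187,.0343]
        ~~~~~~~~~^^^^^^^^^^
    return _wrapfunc(a, 'argmax', axis=axis, out=out, **kwds)
    return bound(*args, **kwds)
ValueError: attempt to get argmax of an empty sequence
```

Call:
{"op": "move_arm", "data": {"deltas": [[[0.015,0,0,0,0,0],[0.03,0,0,0,0,0],[0.03,0,-0.06,0,0,0],[0.03,0,-0.12,0,0,0],[0.03,0,-0.18,0,0,0],[0.03,0,-0.24,0,0,0],[0.03,0,-0.24,0,0,0]]]}}

```text
time: 5.52
ee_pos: [0.5171, 0.0109, 0.2756]
ee_rot: [0.788, 0.616, 0.003, 0.002]
force: [-0.1, 0.5, -1.3]
opening: 0.707
```

```bash
python3 jar.py j1; python3 go.py .41 -.285 .27 67.3
```

```text
now [0.5157 0.0111 0.273 ] tool y yaw -13.93 tool z [ 0.003  0.001 -1.   ] F [-0.5  0.7 -0.3] op 0.705 t 5.575
[-0.3128, -0.0313, 0.0025, 0.1912, 0.0426, -81.2287]Traceback (most recent call last):
  File "jar.py", line 8, in <module>
    i=1+np.argmax(st[1:,4]);P=X[l==i];b=rect(P);c=np.array(b[0])/1000-[.6187,.0343]
        ~~~~~~~~~^^^^^^^^^^
    return _wrapfunc(a, 'argmax', axis=axis, out=out, **kwds)
    return bound(*args, **kwds)
ValueError: attempt to get argmax of an empty sequence
```

Call:
{"op": "move_arm", "data": {"deltas": [[[-0.06,-0.006,0,0,0,-10],[-0.12,-0.012,0,0,0,-20],[-0.18,-0.018,0,0,0,-30],[-0.24,-0.024,0,0,0,-40],[-0.313,-0.031,0,0,0,-81.2],[-0.313,-0.031,0,0,0,-81.2],[-0.313,-0.031,0,0,0,-81.2],[-0.313,-0.031,0,0,0,-81.2],[-0.313,-0.031,0,0,0,-81.2],[-0.313,-0.031,0,0,0,-81.2],[-0.313,-0.031,0,0,0,-81.2]]]}}

```text
time: 6.95
ee_pos: [0.4103, -0.2849, 0.2722]
ee_rot: [0.198, 0.98, 0.001, 0.001]
force: [-0.5, -0.7, -0.1]
opening: 0.705
```

```bash
python3 jar.py j2; python3 - <<'E'
from station import r
from h import *
s=r.read_state();p,d=r.read_camera("wrist");m=r.camera_model("wrist");R,t=wristRT(m,s["ee_pos"],s["ee_rot"])
X=cloud(p,d,R,t,m);cv2.imwrite("pics/w1.png",p[...,::-1]);np.savez("pics/w1.npz",p=p,d=d,X=X)
near=np.hypot(X[...,0]-.43,X[...,1]+.29)<.14
for n,a,b in (("tab",.118,.128),("rib",.052,.058),("arm",.004,.008)):
    k=near&(X[...,2]>a)&(X[...,2]<b);l=cv2.connectedComponentsWithStats(k.astype(np.uint8))
    for i in np.argsort(-l[2][1:,4])[:2]+1: P=X[l[1]==i];print(n,len(P),[np.round(q,1) for q in rect(P)],P[:,2].mean().round(4))
E
python3 go.py
```

```text
jar 1307 ((496.2153015136719, -59.59309387207031), (70.91532897949219, 71.96337127685547), 89.68712615966797) frame -0.09570469078582766 -0.12106546173828125
tab 1474 [array([ 475.5, -310.9]), array([59.1, 27.3]), np.float64(67.8)] 0.1223
rib 1448 [array([ 429.9, -291.7]), array([ 59.2, 114.9]), np.float64(67.6)] 0.0555
arm 3222 [array([ 428.5, -289.7]), array([ 54.4, 118.2]), np.float64(67.8)] 0.0056
arm 26 [array([ 364.2, -274.3]), array([26.9,  0.2]), np.float64(67.5)] 0.0061
now [ 0.4103 -0.2851  0.2724] tool y yaw 67.2 tool z [ 0.003  0.001 -1.   ] F [-1.   0.2 -0.2] op 0.707 t 7.05
```

View pics/w1.png

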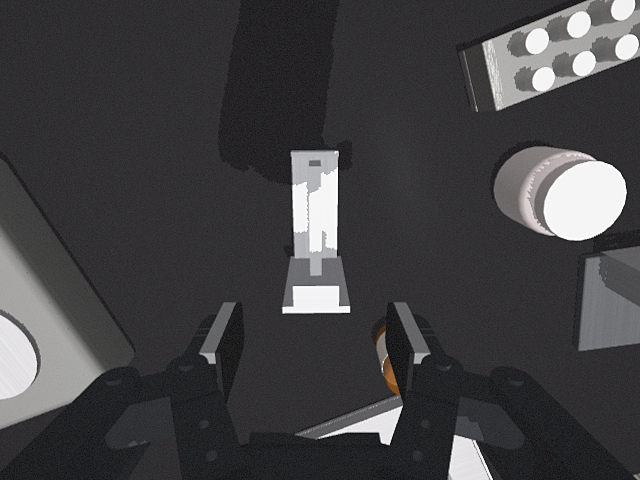

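```bash
python3 go.py .4136 -.2854 .018 67.7
```

```text
now [ 0.4103 -0.2851  0.2724] tool y yaw 67.2 tool z [ 0.003  0.001 -1.   ] F [-1.   0.2 -0.2] op 0.707 t 7.05
[-0.0026, 0.0005, 0.2544, 0.1071, 0.1357, -0.4999]
```

Call:
{"op": "move_arm", "data": {"deltas": [[[-0.002,0,0.06,0.1,0.14,-0.5],[-0.003,0.001,0.12,0.1,0.14,-0.5],[-0.003,0.001,0.18,0.1,0.14,-0.5],[-0.003,0.001,0.22,0.1,0.14,-0.5],[-0.003,0.001,0.24,0.1,0.14,-0.5],[-0.003,0.001,0.25,0.1,0.14,-0.5],[-0.003,0.001,0.2544,0.1,0.14,-0.5],[-0.003,0.001,0.2544,0.1,0.14,-0.5]]]}}

```text
time: 8.05
ee_pos: [0.4146, -0.2853, 0.0185]
ee_rot: [0.193, 0.981, -0.0, 0.0]
force: [0.0, -1.0, 0.4]
opening: 0.707
```

Call:
{"op": "move_arm", "data": {"deltas": [[[0,0,0,0,0,0],[0,0,0,0,0,0],[0,0,0,0,0,0],[0,0,0,0,0,0],[0,0,0,0,0,0],[0,0,0,0,0,0],[0,0,0,0,0,0],[0,0,0,0,0,0]]], "grip": 255, "force": 80}}

```text
time: 9.05
ee_pos: [0.4149, -0.2854, 0.019]
ee_rot: [0.193, 0.981, -0.0, 0.001]
force: [-1.0, 0.9, 4.8]
opening: 0.133
```

Call:
{"op": "move_arm", "data": {"deltas": [[[0,0,-0.02,0,0,0],[0,0,-0.06,0,0,0],[0,0,-0.11,0,0,0],[0,0,-0.15,0,0,0],[0,0,-0.15,0,0,0],[0,0,-0.15,0,0,0]]]}}

```text
time: 9.8
ee_pos: [0.4142, -0.2848, 0.1684]
ee_rot: [0.193, 0.981, 0.0, 0.0]
force: [-0.0, 0.3, -2.9]
opening: 0.129
```

```bash
cat > held.py <<'E'
# pose of the held bracket's tab/plate in TCP-tool axes and world, from top and wrist
from station import r
from h import *
import sys
for n in ("wrist","top"):
    s=r.read_state();p,d=r.read_camera(n);m=r.camera_model(n)
    R,t=(m["R"],m["t"]) if n=="top" else wristRT(m,s["ee_pos"],s["ee_rot"])
    X=cloud(p,d,R,t,m);cv2.imwrite(f"pics/{n}_{sys.argv[1]}.png",p[...,::-1]);np.savez(f"pics/{n}_{sys.argv[1]}.npz",p=p,d=d,X=X)
    e=np.array(s["ee_pos"]);T=Ro.from_quat(s["ee_rot"]).as_matrix();Y=(X-e)@T  # tool coords
    k=(abs(Y[...,2]+.106)<.012)&(Y[...,0]<-.045)&(Y[...,0]>-.10)&(abs(Y[...,1])<.05)   # tab top
    P=X[k];Q=Y[k]
    if len(P)<30: print(n,len(P));continue
    b=rect(P);A=np.c_[Q[:,:2],np.ones(len(Q))];c=np.linalg.lstsq(A,Q[:,2],rcond=None)[0]
    print(n,len(P),[np.round(q,1) for q in b],"z",np.median(P[:,2]).round(4),"tool ctr",((np.r_[np.array(b[0])/1000,np.median(P[:,2])]-e)@T).round(4),"slopes deg",np.degrees(c[:2]).round(2))
E
python3 held.py h1; python3 go.py
```

```text
wrist 0
top 558 [array([ 476.3, -311.4]), array([58.9, 27.4]), np.float64(69.5)] z 0.2715 tool ctr [-0.0678 -0.001  -0.1036] slopes deg [-0.95  2.21]
now [ 0.4138 -0.2847  0.1677] tool y yaw 67.69 tool z [-0.001  0.001 -1.   ] F [-0.6 -0.6 -2.5] op 0.129 t 9.9
```

```bash
cat > rear.py <<'E'
from station import r
from h import *
import sys
s=r.read_state();p,d=r.read_camera("scene");m=r.camera_model("scene");X=cloud(p,d,m["R"],m["t"],m)
cv2.imwrite(f"pics/scene_{sys.argv[1]}.png",p[...,::-1])
e=np.array(s["ee_pos"]);T=Ro.from_quat(s["ee_rot"]).as_matrix();Y=(X-e)@T
B=np.stack([-Y[...,0],-Y[...,1]*-1,-Y[...,2]],-1)  # bracket-like axes: x fwd=-tool x, y=+tool y, z up
b=B[(B[...,0]>.03)&(B[...,0]<.13)&(abs(B[...,1])<.045)&(B[...,2]>-.04)&(B[...,2]<.12)]
print(len(b))
f=b[(abs(b[:,0]-.079)<.006)]
for i in range(5):
    A=np.c_[f[:,1:],np.ones(len(f))];c=np.linalg.lstsq(A,f[:,0],rcond=None)[0];res=f[:,0]-A@c;f=f[abs(res)<.002]
print("plane",len(f),"x0",c[2].round(4),"yaw err deg",np.degrees(-c[0]).round(2),"pitch(top fwd) deg",np.degrees(c[1]).round(2),"sd",res.std().round(5))
F=cv2.minAreaRect((f[:,1:]*1000).astype(np.float32));print("rear rect y,z",[np.round(q,1) for q in F],"y",np.percentile(f[:,1],[.5,99.5]).round(4),"z",np.percentile(f[:,2],[.5,99.5]).round(4))
xr=b[:,0]-(b[:,1:]@c[:2]+c[2]);g=b[xr>.006]
for sg in (-1,1):
    q=g[g[:,1]*sg>.005]; 
    if len(q): print("claw",len(q),"min",q.min(0).round(4),"max",q.max(0).round(4),"med",np.median(q,0).round(4))
u,v=proj(e-T[:,0]*.08-T[:,2]*.05,m["R"],m["t"],m)[0].astype(int)
cv2.imwrite(f"pics/sc_{sys.argv[1]}.png",cv2.resize(p[v-70:v+70,u-80:u+80][...,::-1],None,fx=4,fy=4,interpolation=cv2.INTER_CUBIC))
E
python3 rear.py h1
```

```text
2063
plane 1141 x0 0.0802 yaw err deg 0.24 pitch(top fwd) deg 0.12 sd 0.00101
rear rect y,z [array([ 1.6, 41.8]), array([ 61.5, 127.1]), np.float64(0.4)] y [-0.0288  0.0317] z [-0.0195  0.1039]
claw 123 min [ 0.0865 -0.0222  0.0192] max [ 0.1022 -0.0104  0.057 ] med [ 0.0938 -0.0155  0.0385]
claw 119 min [0.0865 0.0136 0.018 ] max [0.1033 0.0327 0.0565] med [0.0939 0.0213 0.0376]
```

View pics/sc_h1.png

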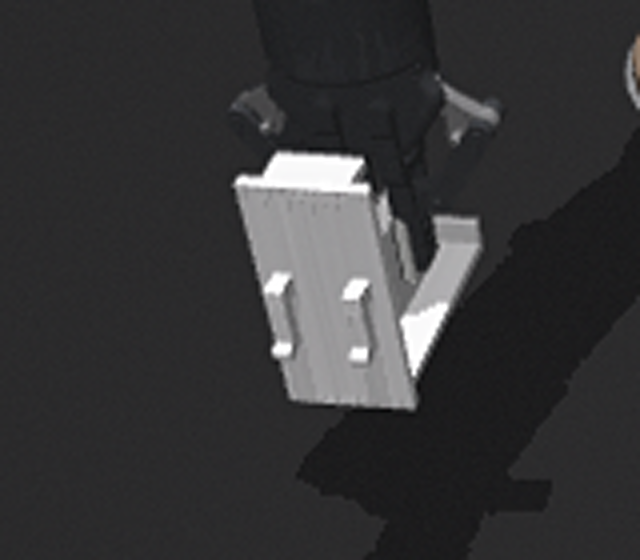

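```bash
python3 go.py .4924 .0663 .168 75.8
```

```text
now [ 0.4138 -0.2849  0.1677] tool y yaw 67.69 tool z [-0.001  0.001 -1.   ] F [-0.2 -0.5 -2.3] op 0.129 t 9.95
[0.0606, 0.3547, -0.0001, 0.0208, -0.0509, -8.1109]
```

Call:
{"op": "move_arm", "data": {"deltas": [[[0.01,0.04,0,0,0,-1],[0.018,0.09,0,0,0,-2],[0.026,0.14,0,0,0,-3.5],[0.035,0.19,0,0,0,-5],[0.044,0.24,0,0,0,-6],[0.052,0.29,0,0,0,-7],[0.058,0.335,0,0,0,-8],[0.0606,0.3547,0,0,0,-8.1],[0.0606,0.3547,0,0,0,-8.1],[0.0606,0.3547,0,0,0,-8.1]]]}}

```text
time: 11.2
ee_pos: [0.4919, 0.0646, 0.1674]
ee_rot: [0.125, 0.992, -0.0, -0.001]
force: [-0.2, -0.4, -1.9]
opening: 0.131
```

```bash
python3 go.py .4924 .0663 .1107 75.8 .5409 .0540 .1107 75.8; python3 held.py h2
```

```text
now [0.4919 0.0646 0.1674] tool y yaw 75.68 tool z [-0.002 -0.    -1.   ] F [-0.2 -0.4 -1.9] op 0.131 t 11.2
[-0.0001, 0.0018, 0.0567, -0.0499, -0.097, -0.1248]
[-0.0502, 0.0019, 0.0567, -0.0499, -0.097, -0.1248]
wrist 0
top 0
```

Call:
{"op": "move_arm", "data": {"deltas": [[[0,0.002,0.02,0,-0.1,-0.1],[0,0.002,0.045,0,-0.1,-0.1],[0,0.002,0.0567,0,-0.1,-0.1],[0,0.002,0.0567,0,-0.1,-0.1],[0,0.002,0.0567,0,-0.1,-0.1]]]}}

```text
time: 11.92
ee_pos: [0.4931, 0.0663, 0.1118]
ee_rot: [0.124, 0.992, 0.0, 0.001]
force: [-0.5, 0.4, -2.0]
opening: 0.129
```

```bash
python3 go.py .4924 .0663 .1107 75.8; python3 held.py h3; python3 rear.py h3; python3 -c "
import cv2,numpy as np
a=cv2.imread('pics/top_h3.png')[100:300,220:420];b=cv2.imread('pics/wrist_h3.png');
cv2.imwrite('pics/m3.png',np.hstack([cv2.resize(a,(400,400)),cv2.resize(b,(400,400))]))"
```

```text
now [0.4931 0.0663 0.1118] tool y yaw 75.71 tool z [ 0.001 -0.    -1.   ] F [-0.5  0.4 -2. ] op 0.129 t 11.925
[0.0007, -0.0001, 0.0011, 0.0117, 0.0853, -0.0924]
wrist 0
top 0
1364
plane 772 x0 0.0809 yaw err deg -0.05 pitch(top fwd) deg 0.0 sd 0.00103
rear rect y,z [array([ 1. , 42.8]), array([124.6,  60. ]), np.float64(90.0)] y [-0.028   0.0309] z [-0.0177  0.1048]
claw 55 min [ 0.0872 -0.0207  0.0111] max [ 0.1299 -0.0082  0.0715] med [ 0.0946 -0.0166  0.0487]
claw 55 min [0.0889 0.0151 0.0095] max [0.1296 0.038  0.0666] med [0.0963 0.0195 0.0474]
```

View pics/m3.png

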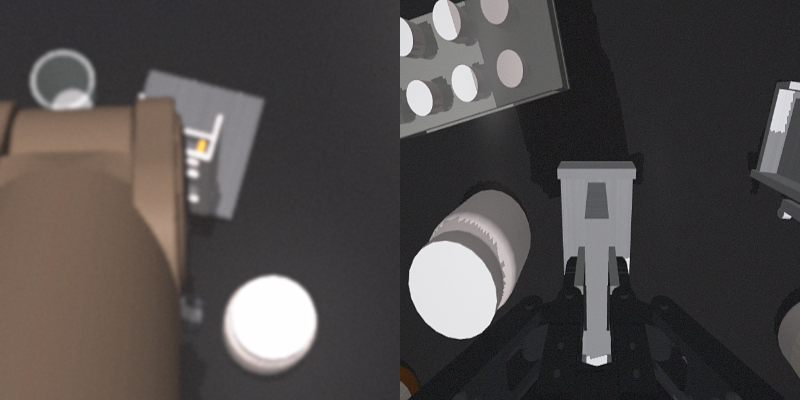

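```bash
python3 - <<'E'
from station import r
from h import *
m=r.camera_model("scene");z=np.load("pics/scene0.npz");X=cloud(z["p"],z["d"],m["R"],m["t"],m)
ex=np.array([.9694,-.2453]);ey=np.array([.2453,.9694]);Q=X[...,:2]-[.6187,.0343]
q=np.stack([Q@ex,Q@ey,X[...,2]],-1);q=q[(abs(q[...,0])<.06)&(abs(q[...,1])<.05)&(q[...,2]>.1)&(q[...,2]<.19)]
g=q[(q[:,2]>.172)];print(len(g),np.percentile(g,[1,50,99],axis=0).round(4))
g=q[(q[:,2]>.1)&(q[:,2]<.17)];print(len(g),np.percentile(g,[.5,99.5],axis=0).round(4))
f=q[(abs(q[:,0]-.004)<.006)&(q[:,2]<.172)]
print("plate back",len(f),np.median(f[:,0]))
E
```

```text
259 [[-0.0005 -0.0321  0.1722]
 [ 0.0052  0.0032  0.1782]
 [ 0.0414  0.0378  0.1826]]
1295 [[ 0.0007 -0.032   0.1012]
 [ 0.044   0.0378  0.1696]]
plate back 628 0.00450409466005179
```

Call:
{"op": "move_arm", "data": {"deltas": [[[-0.008,0.0012,0.001,0,0.08,-0.1],[-0.015,0.0012,0.001,0,0.08,-0.1],[-0.021,0.0012,0.001,0,0.08,-0.1],[-0.026,0.0012,0.001,0,0.08,-0.1],[-0.03,0.0012,0.001,0,0.08,-0.1],[-0.034,0.0012,0.001,0,0.08,-0.1],[-0.038,0.0012,0.001,0,0.08,-0.1],[-0.038,0.0012,0.001,0,0.08,-0.1]]]}}

```text
time: 13.08
ee_pos: [0.5305, 0.0583, 0.1108]
ee_rot: [0.123, 0.992, 0.0, 0.0]
force: [0.2, 0.6, -2.2]
opening: 0.134
```

```bash
python3 go.py .5415 .0552 .1107 75.8; python3 rear.py h4|head -2
```

```text
now [0.5305 0.0583 0.1108] tool y yaw 75.83 tool z [ 0.001  0.    -1.   ] F [ 0.2  0.6 -2.2] op 0.134 t 13.075
[-0.0115, -0.0003, 0.0001, 0.0251, 0.0266, 0.0255]
2287
plane 553 x0 0.0811 yaw err deg -0.11 pitch(top fwd) deg -0.03 sd 0.00095
```

No contact; toes should be about 9 mm in. I'll check with a wrist/scene crop after advancing the rest.

Call:
{"op": "move_arm", "data": {"deltas": [[[-0.003,0,0,0,0,0],[-0.006,0,0,0,0,0],[-0.009,0,0,0,0,0],[-0.0105,0,0,0,0,0],[-0.012,0,0,0,0,0],[-0.012,0,0,0,0,0]]]}}

```text
time: 13.88
ee_pos: [0.5408, 0.0555, 0.1105]
ee_rot: [0.123, 0.992, 0.0, -0.001]
force: [-4.8, 1.3, -0.9]
opening: 0.126
```

```bash
python3 go.py; python3 rear.py h5|head -2; python3 -c "
import cv2
a=cv2.imread('pics/scene_h5.png')[200:350,270:430];cv2.imwrite('pics/s5.png',cv2.resize(a,None,fx=4,fy=4,interpolation=cv2.INTER_CUBIC))"
```

```text
now [0.5408 0.0555 0.1105] tool y yaw 75.85 tool z [-0.002  0.    -1.   ] F [-4.8  1.3 -0.9] op 0.126 t 13.875
2591
plane 716 x0 0.0843 yaw err deg -0.33 pitch(top fwd) deg -2.15 sd 0.00098
```

View pics/s5.png

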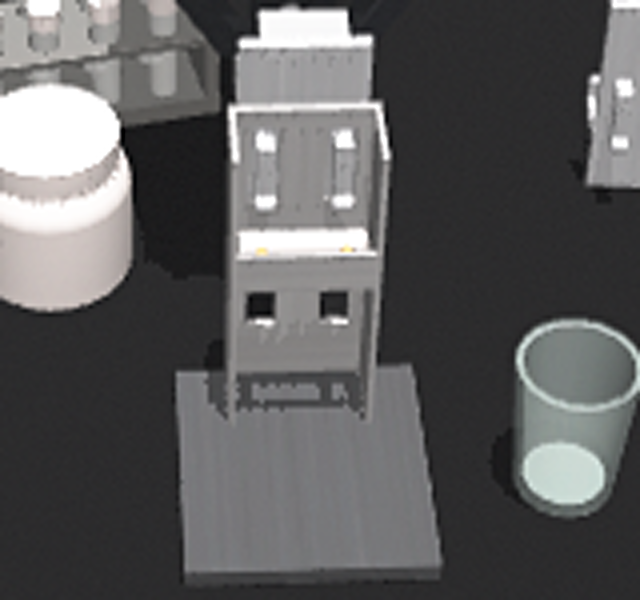

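Both claws show clear through the upper slots at (265,170) and (345,170), and the −5 N is the rear face meeting the upright. Next I lower it onto the catch.

Call:
{"op": "move_arm", "data": {"deltas": [[[0.0005,0,0.003,0,0,0],[0.0005,0,0.006,0,0,0],[0.0005,0,0.009,0,0,0],[0.0005,0,0.011,0,0,0],[0.0005,0,0.012,0,0,0],[0.0005,0,0.013,0,0,0],[0.0005,0,0.013,0,0,0]]]}}

```text
time: 14.8
ee_pos: [0.5405, 0.0556, 0.0977]
ee_rot: [0.123, 0.992, 0.0, -0.001]
force: [-1.5, 0.8, 1.7]
opening: 0.129
```

Call:
{"op": "move_arm", "data": {"deltas": [[[0,0,0.0005,0,0,0],[0,0,0.001,0,0,0],[0,0,0.001,0,0,0]]]}}

```text
time: 15.18
ee_pos: [0.5406, 0.0556, 0.0971]
ee_rot: [0.123, 0.992, 0.0, -0.0]
force: [-3.2, -0.5, 5.1]
opening: 0.131
```

Call:
{"op": "move_arm", "data": {"deltas": [[[0,0,-0.0006,0,0,0],[0,0,-0.0006,0,0,0],[0,0,-0.0006,0,0,0]]]}}

```text
time: 15.55
ee_pos: [0.5407, 0.0556, 0.0976]
ee_rot: [0.123, 0.992, 0.0, -0.0]
force: [-1.8, -0.1, 0.9]
opening: 0.128
```

Call:
{"op": "move_arm", "data": {"deltas": [[[0,0,0,0,0,0],[0,0,0,0,0,0],[0,0,0,0,0,0],[0,0,0,0,0,0],[0,0,0,0,0,0],[0,0,0,0,0,0],[0,0,0,0,0,0]]], "grip": 100}}

```text
time: 16.42
ee_pos: [0.5407, 0.0556, 0.0977]
ee_rot: [0.123, 0.992, 0.0, -0.0]
force: [-0.9, 0.1, -0.2]
opening: 0.61
```

```bash
python3 go.py; python3 rear.py h6|head -3;python3 - <<'E'
import cv2
a=cv2.imread('pics/scene_h6.png')[200:350,270:430];cv2.imwrite('pics/s6.png',cv2.resize(a,None,fx=4,fy=4,interpolation=cv2.INTER_CUBIC))
E
```

```text
now [0.5407 0.0556 0.0977] tool y yaw 75.84 tool z [-0.001  0.001 -1.   ] F [-0.9  0.1 -0.2] op 0.61 t 16.425
2522
plane 355 x0 0.085 yaw err deg -0.53 pitch(top fwd) deg -4.97 sd 0.00095
rear rect y,z [array([ 2.6, 50.7]), array([ 62.6, 107.9]), np.float64(0.6)] y [-0.0292  0.0327] z [0.0079 0.104 ]
```

View pics/s6.png

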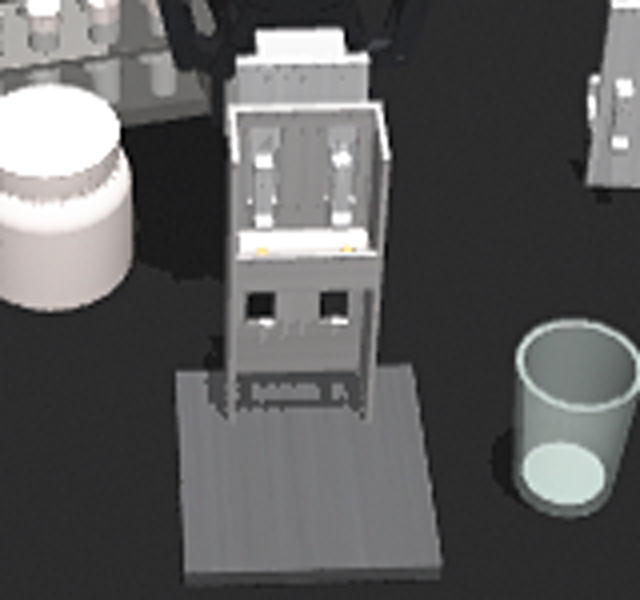

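Call:
{"op": "move_arm", "data": {"deltas": [[[0.008,0,0,0,0,0],[0.015,0,0,0,0,0],[0.018,0,-0.02,0,0,0],[0.02,0,-0.06,0,0,0],[0.02,0,-0.11,0,0,0],[0.02,0,-0.15,0,0,0],[0.02,0,-0.15,0,0,0]]]}}

```text
time: 17.35
ee_pos: [0.5227, 0.0607, 0.2507]
ee_rot: [0.123, 0.992, 0.002, 0.002]
force: [-0.8, 0.1, -0.7]
opening: 0.61
```

Call:
{"op": "move_arm", "data": {"deltas": [[[0,0,0,0,0,0],[0,0,0,0,0,0],[0,0,0,0,0,0],[0,0,0,0,0,0],[0,0,0,0,0,0],[0,0,0,0,0,0]]], "grip": 255}}

```text
time: 18.1
ee_pos: [0.5227, 0.0607, 0.2506]
ee_rot: [0.123, 0.992, 0.002, 0.002]
force: [-0.4, 0.2, -0.3]
opening: 0.004
```

```bash
python3 go.py .6064 .0387 .215 75.8; python3 - <<'E'
from station import r
from h import *
ex=np.array([.9694,-.2453]);ey=np.array([.2453,.9694])
for n in ("wrist","scene"):
    s=r.read_state();p,d=r.read_camera(n);m=r.camera_model(n);R,t=(m["R"],m["t"]) if n=="scene" else wristRT(m,s["ee_pos"],s["ee_rot"])
    X=cloud(p,d,R,t,m);Q=X[...,:2]-[.6187,.0343];q=np.stack([Q@ex,Q@ey,X[...,2]],-1)
    g=q[(abs(q[...,0]+.015)<.04)&(abs(q[...,1])<.05)&(q[...,2]>.193)&(q[...,2]<.215)]
    print(n,len(g),np.percentile(g,[1,50,99],axis=0).round(4) if len(g) else "")
E
```

```text
now [0.5227 0.0607 0.2506] tool y yaw 75.84 tool z [ 0.005  0.002 -1.   ] F [-0.4  0.2 -0.3] op 0.004 t 18.1
[-0.0864, -0.001, 0.036, 0.2062, 0.2362, 0.0436]
wrist 50 [[-0.0108 -0.0005  0.1987]
 [-0.0089  0.0024  0.1997]
 [-0.0066  0.0053  0.2007]]
scene 293 [[-0.0311 -0.0276  0.1933]
 [-0.0099  0.0006  0.1987]
 [-0.0013  0.0302  0.2025]]
```

Call:
{"op": "move_arm", "data": {"deltas": [[[-0.04,-0.0005,0,0.2,0.24,0],[-0.07,-0.001,0,0.2,0.24,0],[-0.086,-0.001,0,0.2,0.24,0],[-0.086,-0.001,0.015,0.2,0.24,0],[-0.086,-0.001,0.03,0.2,0.24,0],[-0.086,-0.001,0.04,0.2,0.24,0],[-0.086,-0.001,0.045,0.2,0.24,0],[-0.086,-0.001,0.047,0.2,0.24,0],[-0.086,-0.001,0.047,0.2,0.24,0]]]}}

```text
time: 19.32
ee_pos: [0.6062, 0.0389, 0.2043]
ee_rot: [0.123, 0.992, 0.0, 0.0]
force: [-0.3, -1.3, 0.6]
opening: 0.0
```

```bash
python3 go.py .6064 .0387 .19 75.8
```

```text
now [0.6062 0.0389 0.2043] tool y yaw 75.85 tool z [ 0.001  0.    -1.   ] F [-0.3 -1.3  0.6] op 0.0 t 19.325
[-0.0002, -0.0001, 0.0143, 0.0214, 0.0267, 0.0501]
```

Call:
{"op": "move_arm", "data": {"deltas": [[[0,0,0.002,0,0,0],[0,0,0.004,0,0,0],[0,0,0.006,0,0,0],[0,0,0.008,0,0,0],[0,0,0.01,0,0,0],[0,0,0.01,0,0,0]]]}}

```text
time: 20.08
ee_pos: [0.6068, 0.039, 0.1949]
ee_rot: [0.123, 0.992, 0.0, 0.001]
force: [0.4, 0.3, 3.7]
opening: -0.003
```

Call:
{"op": "move_arm", "data": {"deltas": [[[0,0,0.002,0,0,0],[0,0,0.004,0,0,0],[0,0,0.006,0,0,0],[0,0,0.008,0,0,0],[0,0,0.009,0,0,0],[0,0,0.009,0,0,0]]]}}

```text
time: 20.82
ee_pos: [0.6059, 0.0391, 0.1851]
ee_rot: [0.123, 0.992, 0.0, -0.0]
force: [0.3, 0.2, -0.0]
opening: 0.002
```

Call:
{"op": "move_arm", "data": {"deltas": [[[0,0,0.002,0,0,0],[0,0,0.003,0,0,0],[0,0,0.004,0,0,0],[0,0,0.005,0,0,0],[0,0,0.005,0,0,0]]]}}

```text
time: 21.45
ee_pos: [0.6065, 0.0391, 0.1826]
ee_rot: [0.123, 0.992, 0.001, 0.001]
force: [-6.7, 0.0, 23.2]
opening: -0.0
```

Firm seat at 23 N with the tab at 0.1826 m (expected 0.183). I'll withdraw upward and back, well clear, and check.

Call:
{"op": "move_arm", "data": {"deltas": [[[0,0,-0.02,0,0,0],[0,0,-0.07,0,0,0],[0.03,0,-0.12,0,0,0],[0.08,0.03,-0.16,0,0,0],[0.12,0.08,-0.16,0,0,0],[0.14,0.14,-0.16,0,0,0],[0.15,0.2,-0.16,0,0,0],[0.15,0.25,-0.16,0,0,0],[0.15,0.25,-0.16,0,0,0],[0.15,0.25,-0.16,0,0,0]]]}}

```text
time: 22.7
ee_pos: [0.5218, 0.3173, 0.3422]
ee_rot: [0.123, 0.992, 0.0, 0.001]
force: [0.0, 0.1, 0.5]
opening: 0.003
```

```bash
python3 go.py; python3 jar.py end; python3 - <<'E'
from station import r
from h import *
ex=np.array([.9694,-.2453]);ey=np.array([.2453,.9694])
for n in ("top","scene"):
    p,d=r.read_camera(n);m=r.camera_model(n);X=cloud(p,d,m["R"],m["t"],m);Q=X[...,:2]-[.6187,.0343];q=np.stack([Q@ex,Q@ey,X[...,2]],-1)
    for nm,a,b,x0,x1 in (("tab",.176,.19,-.04,-.003),("arm",.05,.075,-.14,-.02),("rib",.112,.122,-.14,-.02)):
        g=q[(q[...,0]>x0)&(q[...,0]<x1)&(abs(q[...,1])<.035)&(q[...,2]>a)&(q[...,2]<b)]
        if len(g)>20:
            A=np.c_[g[:,:2],np.ones(len(g))];c=np.linalg.lstsq(A,g[:,2],rcond=None)[0]
            print(n,nm,len(g),np.percentile(g,[1,50,99],axis=0).round(4).tolist(),"slope",np.degrees(c[:2]).round(2))
    if n=="top": a=p[90:330,120:440]
    else: b=p[150:350,250:460]
cv2.imwrite("pics/end.png",np.hstack([cv2.resize(a,(450,338)),cv2.resize(b,(350,338))])[...,::-1])
E
```

```text
now [0.5218 0.3173 0.3422] tool y yaw 75.84 tool z [ 0.001  0.    -1.   ] F [0.  0.1 0.5] op 0.003 t 22.7
jar 1302 ((496.0908203125, -59.51945877075195), (71.75028228759766, 70.8857192993164), 1.3600884675979614) frame -0.09584342555259706 -0.1210246151097107
top tab 463 [[-0.0304, -0.0289, 0.1768], [-0.0159, -0.0009, 0.1822], [-0.0042, 0.0279, 0.1853]] slope [1.72 0.21]
top arm 1142 [[-0.1306, -0.0262, 0.0585], [-0.0794, -0.0089, 0.0635], [-0.0212, 0.0233, 0.0745]] slope [-0.16 -0.1 ]
top rib 328 [[-0.1205, -0.0072, 0.112], [-0.0646, -0.0012, 0.1139], [-0.0207, 0.0047, 0.1176]] slope [ 1.13 -0.91]
scene tab 229 [[-0.0308, -0.0268, 0.1773], [-0.0131, 0.0025, 0.1815], [-0.0033, 0.0306, 0.1842]] slope [-0.52 -0.16]Traceback (most recent call last):
  File "<stdin>", line 13, in <module>
    return _nx.concatenate(arrs, 1, dtype=dtype, casting=casting)
           ~~~~~~~~~~~~~~~^^^^^^^^^^^^^^^^^^^^^^^^^^^^^^^^^^^^^^^
ValueError: all the input arrays must have same number of dimensions, but the array at index 0 has 2 dimension(s) and the array at index 1 has 3 dimension(s)
```

```bash
python3 - <<'E'
from station import r
import cv2
p,d=r.read_camera("scene");cv2.imwrite("pics/end.png",cv2.resize(p[150:350,230:460],None,fx=3,fy=3)[...,::-1])
E
```

```text
(no output)
```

View pics/end.png

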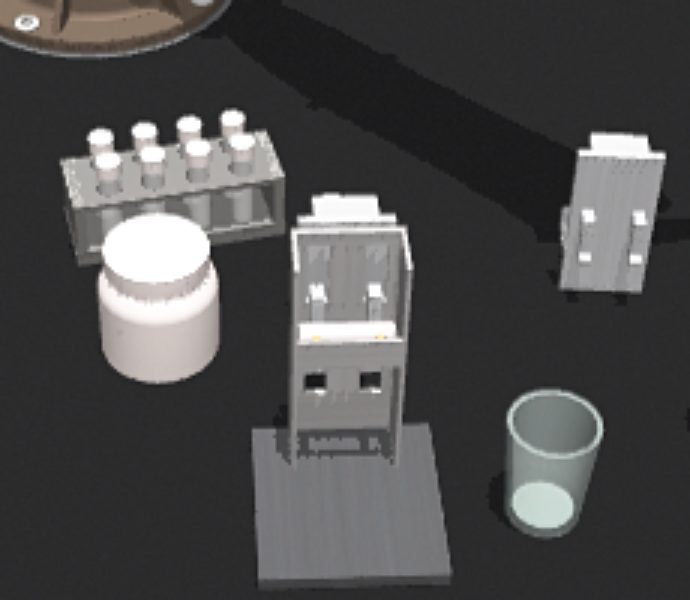

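The necks (316,292 and 375,292) sit low in the slots, the teeth have gone down behind the roller bar, and the jar stands clear at (160,300).

```bash
python3 -c "
from station import r
print(r.job_done())"
```

```text
the job is handed in; nothing more can be done
None
```

The job is done and handed in; the robot's clock stood at about 23 s of the 64 s.

- **Jar:** I pushed it low down to 121 mm right of the upright's centre line. It was standing there in the last top view.
- **Hooking:** I gripped the long bracket by its rib and put both claws into the upper slots. I lowered it onto the catch and let go, and it hung there for about 0.9 s with wrist force near zero.
- **Press:** Pushing down on the tab, the force rose to about 4 N, then fell to 0 as it dropped. It then seated firmly at 23 N with the fingertips at 182.6 mm; the tab should be at 183 mm when home.
- **Final checks:** The cameras put the tab at about 182 mm and the arm close to level, within 0.2° along its length. The last picture shows the claws down behind the roller, the hand away and the other things in view (short bracket, beaker, rack) standing; the reagent and amber bottles were out of that picture and not checked.
- **Disagreements:**
  - The scene and top cameras differed by about 3 mm sideways on the upright, so I shifted the insertion 1.2 mm to one side.
  - Short surfaces gave noisy slopes: the top camera showed 1.7° on the tab and 1.1° on the rib, still well under the 7° limit.
  - The top camera read the arm's top about 2.5 mm lower than expected.

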